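# Return the drained setting gauge to its own bay

### The job

Take the setting gauge out of the draining stand and put it back in its own storage bay, the one whose width and raised label match its blade. The bay's keyed slot is out of sight at the bottom and may sit off to either side of the middle, so feel for it with the gauge's tongue, slide the gauge fully home and let go. Do not upset the other gauge or the things on the bench.

Things in the scene. Friction and masses are not known exactly. Their poses are not given: they have to be found in the camera images.
- gauge_centre (a point): Centre of the medium setting gauge, a flat aluminium plate 98 mm tall, 0.08 to 0.16 kg. z runs from tongue to head, y across the blade, x through the thickness. Bottom up: tongue 12 wide (y) x 8 thick (x) x 14 mm tall; blade 44 x 8 x 52 mm (its bottom edges beside the tongue are the shoulders); grip head 30 x 14 x 32 mm. At the start it stands upright in the stand.
- gauge_head (a point): Centre of the medium gauge's grip head (30 mm wide in y, 14 mm thick in x, 32 mm tall): the place to pinch it, across its thickness. It lies 33 mm above the gauge's centre; the tongue's tip lies 82 mm below it along the gauge's z.
- stand: Fixed steel draining stand, 80 x 84 x 50 mm, origin under its centre; two slotted posts hold the gauge's blade edges. The gauge's shoulders rest 30 mm above the bench, 20 mm deep in the posts (9.9 mm slots, open on top). Lift the gauge straight up.
- bay_medium: The gauge's own storage bay: a fixed grey pocket on a foot plate, origin under the pocket's floor. Axes: x roughly to the robot's right, y roughly away from it, z up. A white raised label on the apron (-x side) shows the gauge's outline, blade 44 mm. The pocket leans 30 degrees, mouth towards -x: going in runs along (0.5, 0, -0.866) in these axes, tongue first, gauge y along bay y, either face up.
- bay_medium_mouth (a point): Middle of that bay's mouth, axes as the bay's. The pocket is 68 mm wide (y) and 11 mm across the gauge's thickness, flared to about 17 mm at the mouth; flat floor 38 mm in, square to it. One slot in the floor takes the tongue: 14.6 mm wide, 18 mm deep, its middle up to 10 mm either way (y) from the bay's middle, unseen. Fully home, the shoulders rest on the floor, gauge centre 35 mm above it.
- bay_narrow_mouth (a point): Middle of the mouth of the empty bay for a narrower gauge: the same but 54 mm wide inside, label with a 30 mm blade. Not to be used.
- bay_wide_mouth (a point): Middle of the mouth of the bay for a wider gauge: the same but 82 mm wide inside, label with a 58 mm blade; a wide gauge is stored in it. Not to be used.
- stored_gauge: Loose wide gauge (58 mm blade, otherwise like the medium one) stored in its bay; origin under its bay's foot. Leave it.
- amber_vial: Amber bottle, 31 mm across, 66 mm tall, origin under its centre. Leave it.
- jar: White screw-cap jar, 44 mm across, 50 mm tall, origin under its centre. Leave it.
- beaker: Clear beaker, 54 mm across, 68 mm tall, origin under its centre. Leave it.
- timer: White lab timer, 28 x 62 x 59 mm, origin under its centre. Leave it.
- tape: Roll of tape lying flat, 70 mm across, 25 mm high, origin under its centre. Leave it.
- dish: Petri dish, 90 mm across, 14 mm high, origin under its centre. Leave it.
- marker: Marker pen lying on the bench, 15 x 140 x 17 mm, origin under its centre. Leave it.
- tweezers: Steel tweezers lying on the bench, 16 x 124 x 8 mm, origin under their centre. Leave them.
Mind the look-alikes: they are no part of the job. What is shaped like the bay_medium but yellow is not meant. Of the things that look like the part that bears gauge_centre, the larger one is meant.

How it is judged:
By the outcome, as a careful person would: the job done as asked, in the order asked, and still so for the second after the job is handed in, with the robot touching nothing.
It also fails if it takes over 42 s, if anything falls off the work surface, if the arm or the gripper's body presses on something with over 40 N, if the wrist force passes 120 N, or if a joint passes its speed limit or range.

### The arm

A 6-joint arm with a two-finger parallel gripper is mounted at the origin on a cart in front of the work surface, level with it; the furniture and walls round the work are solid. World frame = base frame: x ahead of the robot, y to its left, z up, the work surface at z = 0. Lengths are in m, angles in degrees, forces in N, time in s.
With the tool pointing down it reaches from about 0.25 to 0.725 m from the base axis. Payload 9.7 kg.
Tool frame: the origin (TCP) lies midway between the tips of the shut fingers; the grasp point (between the pads) lies 19 mm behind it (bot.hold_point_z is the distance from the TCP to the grasp point, in m); z points along the fingers, y is the line along which they close (so a half turn about z gives the same grasp; the last joint's range is limited). The gripper opens to 85 mm and grips with 20 to 120 N. Pads are 22 mm wide; open, the fingers measure 114 mm over their backs; the gripper's body (76 mm by 85 mm) begins 54 mm behind the grasp point. The pads swing forward as they close: fully open they stand 13 mm farther back than shut.
Start: joints at [-63.541, 4.979, 10.078, 95.1, 0, 90], TCP at [0.245, -0.492, 0.231] pointing down, gripper open.
Joint ranges: [-179.16, 179.16], [-48.56, 103.87], [-65.8, 70.77], [-126.05, 130.52], [-82.76, 87.17], [-180, 180]. Speed limits (degrees/s): [127.2, 127.2, 147.25, 180, 180, 180].

### API

Orientations are given as [roll, pitch, yaw] about the fixed x, y, z axes, in that order (R = Rz(yaw) Ry(pitch) Rx(roll)).
In Python, from workcell import bot gives the robot as it stands.
- The arm moves only by the tool play_rows, never from a script. Its argument "steps" is a list that holds one entry, the list of rows, each a list of 4 numbers: the shift along the tool's x, y, z in m, then the turn about the tool's z in rad. In form: [[[tx, ty, tz, yaw], ...]]. A call has exactly 5 rows; each row shifts and turns the commanded pose from where the row before left it, along the tool's axes as they then stand; what a row does not reach is not made up. A row lasts 1/12 s, in which the tool goes at most 41.7 mm and 7.16 degrees, less where a joint would pass 70% of its speed; a pose out of reach is approached as far as the arm can. A call is refused whole if a number of a shift passes 0.0417 or a number of a turn 0.125, either way. A call with a gripper value outside its range is refused whole. "gripper" is the finger opening in m, from 0 to 0.0854, set as the call begins (left out, the last holds). The fingers move at their own pace and stop on an object; "squeeze" is the grip in N (left out, the last holds). Time passes only in rows, so rows that do not move let the fingers close, or fill a call up. It gives the time, the measured TCP pose, the force, the opening and the grip force at its end, in the units of the state.
- bot.get_obs(): the state, without advancing time (a new reading comes with each control period).
- bot.camera(name): name is "scene" or "top" or "wrist"; returns a dict with "img" (400x640x3 uint8, blue, green, red), "vfov" (degrees; the focal length in pixels is half the picture's height over the tangent of half this angle, whatever the lens; pixels are square), "cx", "cy" (the principal point, pixels), "xyz" and "attitude" of the camera in the world. Camera axes: x right, y down, z forward; pixel columns grow to the right and rows downward; lengths in m; the calibration is good to about 2 mm. A picture is of the moment at which its call begins. There is no depth.
- bot.job_done(): hands the job in; it is judged then, once.
The state is a dict: "time": time; "q": joint angles; "qd": joint speeds; "joint_efforts": joint torques, N m; "ee_pos": TCP position; "tcp_rot": TCP orientation; "wrist_force": force on the tool from outside, world axes, zero at the start; "torque": the same for the moment, N m; "opening": finger opening in m; "grasp_force": force on a finger pad.
Only numpy, scipy, OpenCV 4.12 (cv2) and the standard library are available. Lean on these libraries where they do the work, as an engineer would, in place of code of your own. Each camera call takes 0.05 s, during which the arm holds its last target. There are 200 camera calls.

## Working session

There is one attempt and no reset: what is moved stays moved. The work goes in short steps, Python scripts to look and compute and a tool call to move; the robot and the scene stay as the last step left them, time stands still between calls to the robot, and variables do not carry over. Pictures are saved under pics/ and viewed, at most 10 in all, crops included, and the job is handed in when it is done.

Besides the shell and the picture viewer there is one more tool, called after "Request:" as name([rows], argument=value, ...), one row to a line, values as JSON. play_rows: Moves the arm, as the interface text tells. Its arguments: {"type":"object","properties":{"steps":{"type":"array","items":{"type":"array","items":{"type":"array","items":{"type":"number"}}}},"gripper":{"type":"number"},"squeeze":{"type":"number"}},"required":["steps"]}

```bash
mkdir -p pics; ls; python3 - <<'E'
from workcell import bot
import cv2,json
for n in("scene","top"):
    c=bot.camera(n); cv2.imwrite(f"pics/{n}0.png",c["img"]); print(n,{k:v for k,v in c.items() if k!="img"})
print(bot.get_obs(), bot.hold_point_z)
E
```

```text
pics
scene {'vfov': 44.13367284129748, 'cx': 321.6984833797513, 'cy': 201.21686912133063, 'xyz': array([-0.25128666, -0.75672714,  0.72210387]), 'attitude': array([-117.35901157,   -0.53363983,  -43.15714617])}
top {'vfov': 45.239144010360164, 'cx': 323.64910723795583, 'cy': 196.36085944081728, 'xyz': array([0.32503295, 0.12875279, 1.6819774 ]), 'attitude': array([-169.89806813,    0.28428026,  -88.44629202])}
{'time': 0.1, 'q': array([-6.35419398e+01,  5.00695776e+00,  1.00391066e+01,  9.50971759e+01,
        2.66620036e-04,  8.99997860e+01]), 'qd': array([-0.1026388 , -0.05121525,  0.09548662, -0.06092486, -0.08725715,
        0.09413922]), 'joint_efforts': array([ 9.37281493e-05, -5.21559262e+01,  4.65652835e+01,  1.59762689e-02,
        7.59338354e-05,  1.50394027e-05]), 'ee_pos': array([ 0.24496567, -0.49222412,  0.23066446]), 'tcp_rot': array([-1.79934973e+02, -2.66862712e-04,  2.64582739e+01]), 'wrist_force': array([-0.33821831,  0.11427726,  0.78397473]), 'torque': array([-0.02595673,  0.0149544 ,  0.01357484]), 'grasp_force': 0.0, 'opening': 0.08547267943363548} 0.0187
```

View pics/scene0.png

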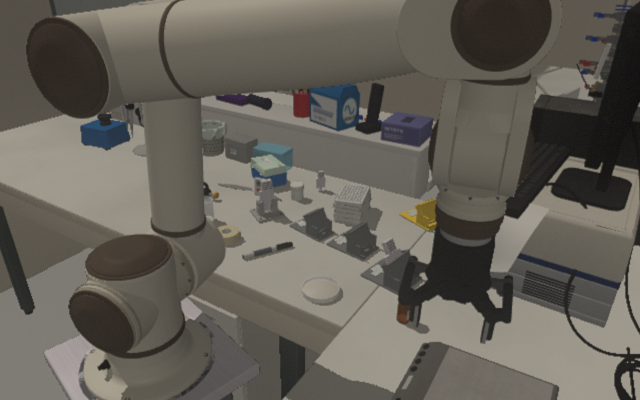

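View pics/top0.png

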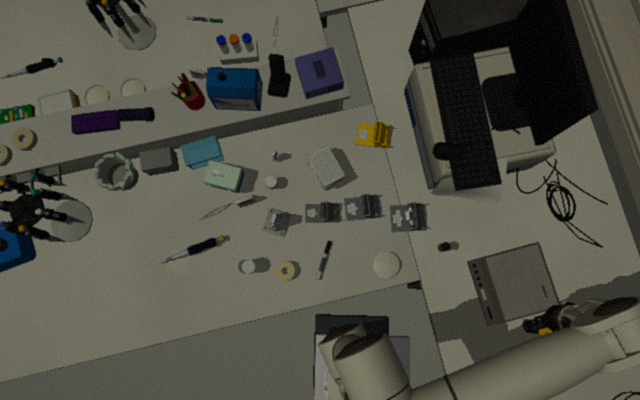

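The scene picture shows three grey bays at about (315,224), (357,242) and (397,268), with the stand at (265,205) and a yellow bay at (428,215). In the top picture the bays are at (322,211), (362,207) and (408,217), the stand is at (277,220), and a small look-alike is at (275,155). I'll enlarge both.

```bash
python3 - <<'E'
import cv2
a=cv2.imread("pics/top0.png")[140:260,250:440]; cv2.imwrite("pics/t1.png",cv2.resize(a,None,fx=4.2,fy=4.2,interpolation=2))
a=cv2.imread("pics/scene0.png")[160:300,240:430]; cv2.imwrite("pics/s1.png",cv2.resize(a,None,fx=4.2,fy=4.2,interpolation=2))
E
```

```text
(no output)
```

View pics/t1.png

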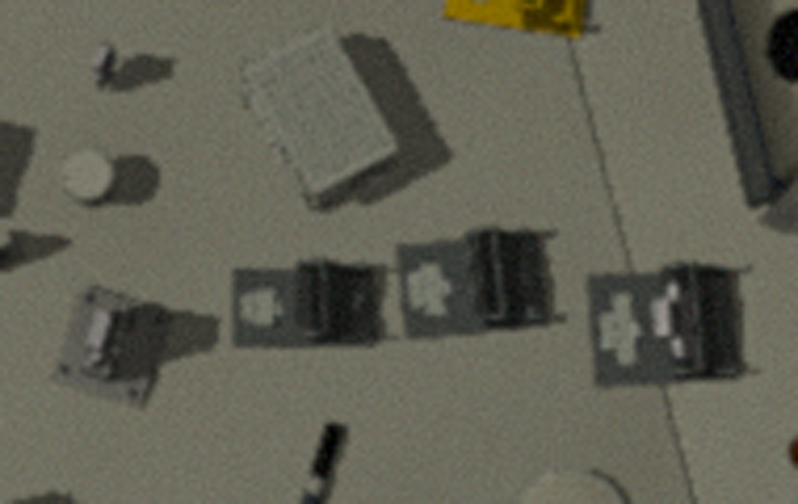

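View pics/s1.png

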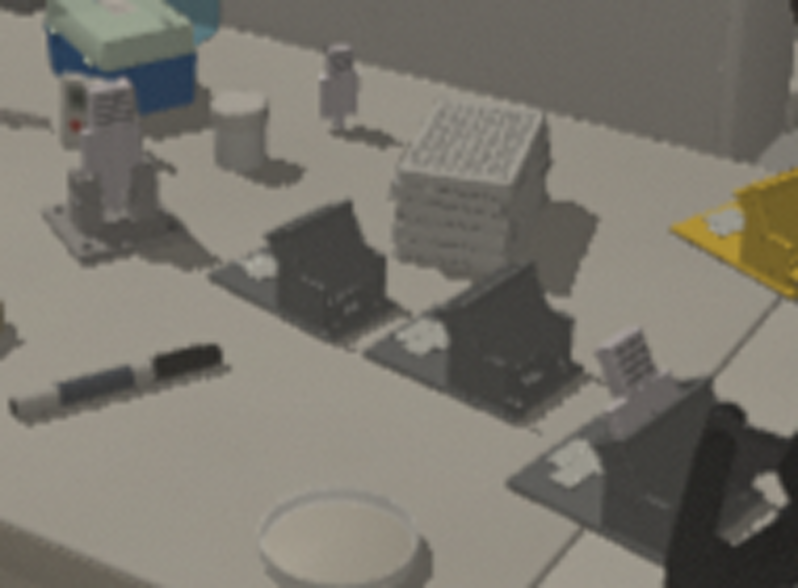

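The stand holds the larger gauge at top (274,219), which fits the description. The small loose one at (275,155) is the look-alike. The grey bays are narrow at (322,211), medium at (362,207) and wide at (408,217). The middle one is meant, and the yellow bay is excluded. 

The tool stays vertical because turns are only about tool z. So I'll pinch the head across its 30 mm width, which lets the gauge pivot between the pads to the 30° lean.

```bash
cat > h.py <<'E'
import numpy as np, cv2
from scipy.spatial.transform import Rotation as Ro
from workcell import bot
def deproj(c,px,z):
    f=200/np.tan(np.radians(c["vfov"]/2)); R=Ro.from_euler("xyz",c["attitude"],degrees=True).as_matrix()
    d=R@np.array([(px[0]-c["cx"])/f,(px[1]-c["cy"])/f,1]); o=np.array(c["xyz"])
    return o+d*(z-o[2])/d[2]
def proj(c,p):
    f=200/np.tan(np.radians(c["vfov"]/2)); R=Ro.from_euler("xyz",c["attitude"],degrees=True).as_matrix()
    v=R.T@(np.array(p)-c["xyz"]); return np.array([c["cx"],c["cy"]])+f*v[:2]/v[2]
E
python3 - <<'E'
from h import *
c=bot.camera("top"); s=bot.camera("scene")
np.set_printoptions(precision=4,suppress=True)
t=lambda x,y:(250+x/4.2,140+y/4.2); u=lambda x,y:(240+x/4.2,160+y/4.2)
for n,p,z in [("head",(100,333),.114),("headA",(108,302),.114),("headB",(95,365),.114),("s1",(90,288),.003),("s2",(56,374),.003),("s3",(145,405),.003),
  ("bayNL",(398,245),.003),("bayFL",(407,337),.003),("NR",(552,232),.003),("FR",(562,321),.003),("label",(428,287),.004),("rimN",(475,235),.04),("rimF",(490,328),.04)]:
    print(n,deproj(c,t(*p),z))
print("scene")
for n,p,z in [("head",(110,90),.114),("bayL",(365,353),.003),("bayF",(520,418),.003),("label",(422,337),.004),("wpeak",(530,265),.05)]:
    print(n,deproj(s,u(*p),z))
E
```

```text
head [0.5231 0.306  0.114 ]
headA [0.5478 0.3009 0.114 ]
headB [0.4979 0.3088 0.114 ]
s1 [0.5751 0.3287 0.003 ]
s2 [0.5017 0.3538 0.003 ]
s3 [0.4777 0.2783 0.003 ]
bayNL [0.6187 0.0701 0.003 ]
bayFL [0.5406 0.061  0.003 ]
NR [ 0.6333 -0.0599  0.003 ]
FR [ 0.5576 -0.0687  0.003 ]
label [0.5833 0.0442 0.004 ]
rimN [0.6223 0.0079 0.04  ]
rimF [ 0.5451 -0.0054  0.04  ]
scene
head [0.5227 0.2958 0.114 ]
bayL [0.5415 0.0583 0.003 ]
bayF [ 0.5606 -0.0598  0.003 ]
label [0.5815 0.0462 0.004 ]
wpeak [0.643  0.0099 0.05  ]
```

Request:
play_rows([
  [[0, 0, 0, -0.0794], [0, 0, 0, -0.0794], [0, 0, 0, -0.0794], [0, 0, 0, -0.0794], [0, 0, 0, -0.0794]],
])

```text
time: 0.62
ee_pos: [0.245, -0.4923, 0.2311]
tcp_rot: [-180.0, -0.0, 49.4]
wrist_force: [0.3, -0.4, 0.3]
opening: 0.0855
grasp_force: 0.0
```

Request:
play_rows([
  [[0, 0, 0, -0.0794], [0, 0, 0, -0.0794], [0, 0, 0, -0.0794], [0, 0, 0, -0.0794], [0, 0, 0, -0.0794]],
])

```text
time: 1.03
ee_pos: [0.245, -0.4923, 0.2311]
tcp_rot: [-180.0, -0.0, 72.2]
wrist_force: [0.3, 0.8, 0.2]
opening: 0.0852
grasp_force: 0.0
```

Request:
play_rows([
  [[0.034, 0.001, 0, 0], [0.034, 0.001, 0, 0], [0.034, 0.001, 0, 0], [0.034, 0.001, 0, 0], [0.034, 0.001, 0, 0]],
])

```text
time: 1.45
ee_pos: [0.3026, -0.3308, 0.2311]
tcp_rot: [-180.0, -0.0, 71.9]
wrist_force: [1.0, -1.2, -0.2]
opening: 0.0857
grasp_force: 0.0
```

Request:
play_rows([
  [[0.034, 0.001, 0, 0], [0.034, 0.001, 0, 0], [0.034, 0.001, 0, 0], [0.034, 0.001, 0, 0], [0.034, 0.001, 0, 0]],
])

```text
time: 1.87
ee_pos: [0.36, -0.1706, 0.2313]
tcp_rot: [180.0, 0.0, 71.9]
wrist_force: [0.4, -0.7, 0.1]
opening: 0.0851
grasp_force: 0.0
```

Request:
play_rows([
  [[0.034, 0.001, 0, 0], [0.034, 0.001, 0, 0], [0.034, 0.001, 0, 0], [0.034, 0.001, 0, 0], [0.034, 0.001, 0, 0]],
])

```text
time: 2.28
ee_pos: [0.4175, -0.0104, 0.2314]
tcp_rot: [180.0, -0.0, 72.0]
wrist_force: [0.5, -0.4, -0.8]
opening: 0.0854
grasp_force: 0.0
```

Request:
play_rows([
  [[0.034, 0.001, 0, 0], [0.034, 0.001, 0, 0], [0.034, 0.001, 0, 0], [0.034, 0.001, 0, 0], [0.034, 0.001, 0, 0]],
])

```text
time: 2.7
ee_pos: [0.4749, 0.1498, 0.2312]
tcp_rot: [180.0, -0.0, 72.0]
wrist_force: [1.1, -0.8, 0.2]
opening: 0.0856
grasp_force: 0.0
```

Request:
play_rows([
  [[0.032, 0, 0, 0], [0.032, 0, 0, 0], [0.032, 0, 0, 0], [0.032, 0, 0, 0], [0.031, 0, 0, 0]],
])

```text
time: 3.12
ee_pos: [0.5242, 0.3009, 0.2309]
tcp_rot: [-180.0, 0.0, 72.0]
wrist_force: [1.4, 0.0, 0.1]
opening: 0.0853
grasp_force: 0.0
```

```bash
python3 - <<'E'
from h import *
c=bot.camera("wrist"); cv2.imwrite("pics/w1.png",c["img"]); print({k:v for k,v in c.items() if k!="img"}); print(bot.get_obs()["ee_pos"])
for p in [(.525,.303,.114),(.483,.315,.05)]: print(proj(c,p))
E
```

```text
{'vfov': 70.09899248372813, 'cx': 315.4067348137141, 'cy': 195.56590934295272, 'xyz': array([0.54544029, 0.36432174, 0.37499002]), 'attitude': array([ 1.64703531e+02, -1.74838671e-02, -1.80047414e+01])}
[0.52507721 0.30496587 0.22910571]
[314.80776475 188.66553949]
[277.29564474 176.72245749]
```

View pics/w1.png

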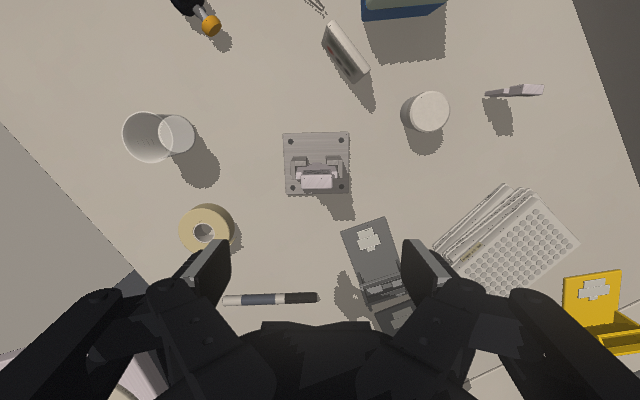

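The wrist picture shows the head top centred at about (316,180). The stand base corners are at (284,133), (349,131), (352,193) and (286,196).

```bash
python3 - <<'E'
from h import *
np.set_printoptions(precision=4,suppress=True)
c=bot.camera("wrist")
a=c["img"][120:205,270:365]; cv2.imwrite("pics/w1c.png",cv2.resize(a,None,fx=7,fy=7,interpolation=2))
for p in [(316,180)]: print(deproj(c,p,.114))
q=[deproj(c,p,.003) for p in [(284,133),(349,131),(352,193),(286,196)]]
print(np.array(q),np.mean(q,0)); d=q[1]-q[0]+q[2]-q[3]; print(np.degrees(np.arctan2(d[1],d[0]))); 
print(bot.get_obs()["ee_pos"],bot.get_obs()["tcp_rot"])
E
```

```text
[0.5295 0.3152 0.114 ]
[[0.5023 0.363  0.003 ]
 [0.5816 0.34   0.003 ]
 [0.5629 0.2607 0.003 ]
 [0.4771 0.2839 0.003 ]] [0.531  0.3119 0.003 ]
-15.653602747278306
[0.5244 0.3026 0.2291] [-179.8946    0.0625   72.1247]
```

View pics/w1c.png

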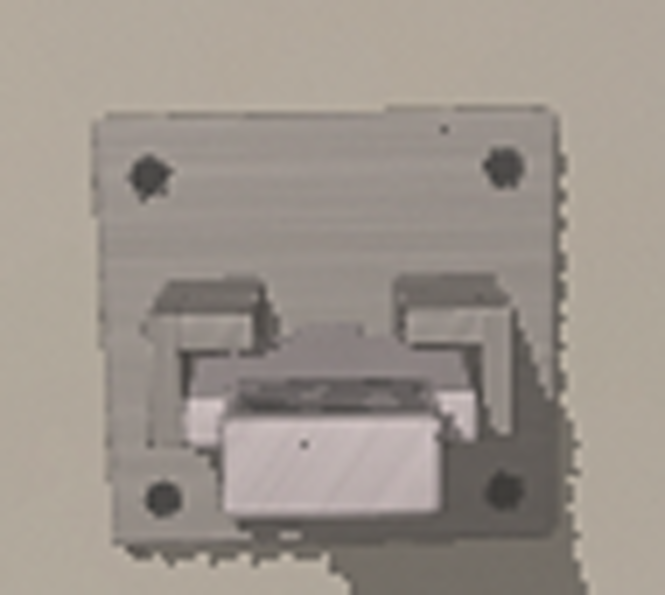

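```bash
python3 - <<'E'
from h import *
np.set_printoptions(precision=4,suppress=True)
c=bot.camera("wrist")
t=lambda x,y:(270+x/7,120+y/7)
h=[deproj(c,t(*p),.114) for p in [(222,418),(440,415),(440,515),(222,515)]]
b=[deproj(c,t(*p),.003) for p in [(97,120),(552,108),(560,535),(115,545)]]
for q in (h,b):
    print(np.mean(q,0),[np.linalg.norm(q[i]-q[i-1]) for i in range(4)]); d=q[1]-q[0]+q[2]-q[3]; print(np.degrees(np.arctan2(d[1],d[0])))
print(bot.get_obs()["ee_pos"])
E
```

```text
[0.528  0.3064 0.114 ] [np.float64(0.013315062125950464), np.float64(0.028904447303592217), np.float64(0.013719827440077745), np.float64(0.02929292724449401)]
-17.431462738439006
[0.5282 0.3051 0.003 ] [np.float64(0.08043613948032767), np.float64(0.08280139773878292), np.float64(0.08064626257437399), np.float64(0.08572334003335638)]
-16.428142448288888
[0.524  0.3009 0.2297]
```

Request:
play_rows([
  [[0.006, 0.001, 0.029, -0.017], [0, 0, 0.029, 0], [0, 0, 0.029, 0], [0, 0, 0.029, 0], [0, 0, 0.028, 0]],
])

```text
time: 3.68
ee_pos: [0.5265, 0.3034, 0.0862]
tcp_rot: [180.0, 0.0, 72.9]
wrist_force: [0.4, 0.3, -0.9]
opening: 0.0849
grasp_force: 0.0
```

Request:
play_rows([
  [[0, 0, 0, 0], [0, 0, 0, 0], [0, 0, 0, 0], [0, 0, 0, 0], [0, 0, 0, 0]],
], gripper=0.0, squeeze=25)

```text
time: 4.1
ee_pos: [0.5278, 0.305, 0.0897]
tcp_rot: [179.9, -0.1, 72.9]
wrist_force: [0.2, -0.3, 6.8]
opening: 0.0291
grasp_force: 30.5
```

Request:
play_rows([
  [[0, 0, 0, 0], [0, 0, 0, 0], [0, 0, 0, 0], [0, 0, 0, 0], [0, 0, 0, 0]],
])

```text
time: 4.52
ee_pos: [0.5278, 0.305, 0.0897]
tcp_rot: [179.9, -0.1, 72.9]
wrist_force: [-1.4, -0.2, 6.8]
opening: 0.0294
grasp_force: 30.5
```

Request:
play_rows([
  [[0, 0, 0, 0], [0, 0, 0, 0], [0, 0, -0.006, 0], [0, 0, 0, 0], [0, 0, 0, 0]],
], gripper=0.04)

```text
time: 4.93
ee_pos: [0.5271, 0.3047, 0.0938]
tcp_rot: [180.0, -0.0, 72.9]
wrist_force: [0.2, -0.1, 0.8]
opening: 0.0398
grasp_force: 0.0
```

Request:
play_rows([
  [[0, 0, 0, 0], [0, 0, 0, 0], [0, 0, 0, 0], [0, 0, 0, 0], [0, 0, 0, 0]],
], gripper=0.0)

```text
time: 5.35
ee_pos: [0.5269, 0.3046, 0.0935]
tcp_rot: [180.0, -0.0, 72.9]
wrist_force: [-1.0, -0.3, 2.9]
opening: 0.0294
grasp_force: 25.5
```

```bash
python3 - <<'E'
from h import *
c=bot.camera("wrist"); cv2.imwrite("pics/w2.png",c["img"]); 
E
```

```text
(no output)
```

View pics/w2.png

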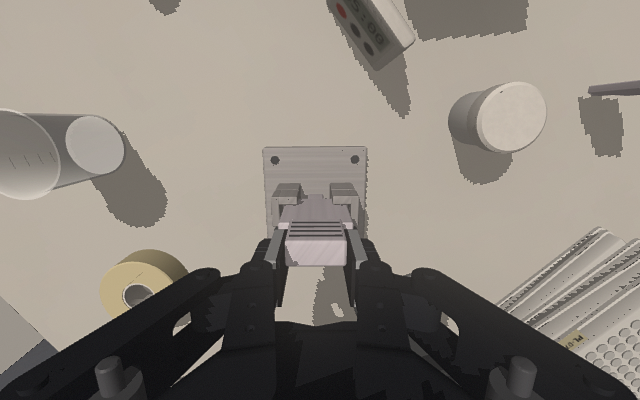

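Pads hold the head at about (316,240), and the gauge is upright between the posts. Next I lift, turn to the bay's yaw and look again from close by.

Request:
play_rows([
  [[0, 0, -0.008, 0], [0, 0, -0.008, 0], [0, 0, -0.008, 0], [0, 0, -0.008, 0], [0, 0, -0.008, 0]],
])

```text
time: 5.82
ee_pos: [0.5269, 0.3046, 0.1344]
tcp_rot: [180.0, -0.0, 72.9]
wrist_force: [0.3, 0.4, -1.2]
opening: 0.0297
grasp_force: 25.0
```

Request:
play_rows([
  [[0, 0, -0.01, -0.082], [0, 0, -0.01, -0.082], [0, 0, -0.01, -0.082], [0, 0, -0.01, -0.082], [0, 0, 0, -0.082]],
])

```text
time: 6.23
ee_pos: [0.5275, 0.3049, 0.1762]
tcp_rot: [179.8, -0.1, 96.6]
wrist_force: [-0.5, 0.6, -0.9]
opening: 0.0295
grasp_force: 25.1
```

Request:
play_rows([
  [[-0.025, 0.0028, 0, 0], [-0.025, 0.0028, 0, 0], [-0.025, 0.0028, 0, 0], [-0.025, 0.0028, 0, 0], [-0.025, 0.0028, 0, 0]],
])

```text
time: 6.65
ee_pos: [0.5549, 0.1808, 0.1741]
tcp_rot: [180.0, -0.0, 96.4]
wrist_force: [0.1, -0.4, -1.0]
opening: 0.0293
grasp_force: 25.0
```

Request:
play_rows([
  [[-0.025, 0.0028, 0, 0], [-0.025, 0.0028, 0, 0], [-0.025, 0.0028, 0, 0], [-0.025, 0.0028, 0, 0], [-0.025, 0.0028, 0, 0]],
])

```text
time: 7.07
ee_pos: [0.5828, 0.058, 0.1741]
tcp_rot: [180.0, 0.0, 96.4]
wrist_force: [0.5, 0.1, -1.3]
opening: 0.0293
grasp_force: 25.0
```

```bash
python3 - <<'E'
from h import *
c=bot.camera("wrist"); cv2.imwrite("pics/w3.png",c["img"]); print(bot.get_obs()["ee_pos"],bot.get_obs()["tcp_rot"],c["xyz"],c["attitude"],bot.get_obs()["opening"])
E
```

```text
[0.58356644 0.05438751 0.17392566] [1.79956786e+02 1.05145524e-01 9.62898377e+01] [0.57582787 0.12427496 0.31813747] [ 1.64701402e+02 -7.20614996e-02  6.44361477e+00] 0.029321622350789247
```

View pics/w3.png

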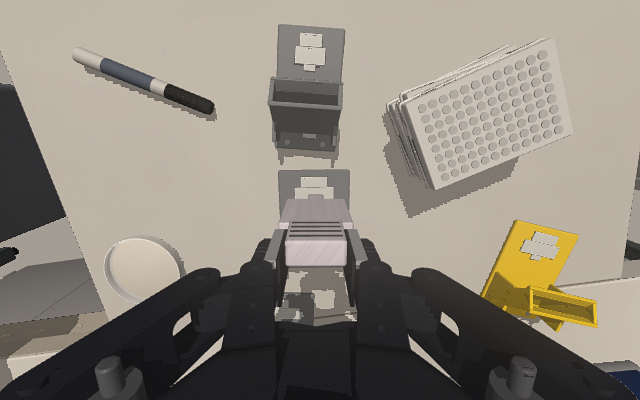

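The medium bay is hidden under the gauge, apart from its label at (313,187). The narrow bay shows clearly at (307,90). I'll back off to get the same view of the medium one.

Request:
play_rows([
  [[0.022, 0, 0, 0], [0.022, 0, 0, 0], [0.022, 0, 0, 0], [0.022, 0, 0, 0], [0.022, 0, 0, 0]],
])

```text
time: 7.53
ee_pos: [0.5702, 0.1696, 0.174]
tcp_rot: [180.0, -0.0, 96.4]
wrist_force: [-0.6, 0.7, -1.3]
opening: 0.0295
grasp_force: 25.1
```

```bash
python3 - <<'E'
from h import *
n=-0.0
import time
c=bot.camera("wrist"); cv2.imwrite("pics/w4.png",c["img"]); print(bot.get_obs()["ee_pos"],bot.get_obs()["tcp_rot"],list(c["xyz"]),list(c["attitude"]),c["vfov"],c["cx"],c["cy"])
# medium bay is in the lower middle? find via projection
u=proj(c,(.588,0,.04)); print(u)
E
```

```text
[0.56967837 0.17288349 0.17380239] [ 1.79975453e+02 -9.50861996e-02  9.65212350e+01] [np.float64(0.5632234245452672), np.float64(0.23583315534894092), np.float64(0.318049566693062)] [np.float64(164.70817252825924), np.float64(-0.06405664794727248), np.float64(6.4218335837708675)] 70.09899248372813 315.4067348137141 195.56590934295272
[313.62483701 329.52203201]
```

Image up is world +y, so I need to go the other way. I'll rise a little to clear the stored gauge.

Request:
play_rows([
  [[-0.022, 0, -0.006, 0], [-0.022, 0, -0.006, 0], [-0.022, 0, -0.006, 0], [-0.022, 0, -0.006, 0], [-0.022, 0, -0.006, 0]],
])

```text
time: 8.0
ee_pos: [0.5826, 0.0584, 0.2042]
tcp_rot: [180.0, 0.0, 96.4]
wrist_force: [0.1, 0.8, -1.9]
opening: 0.0291
grasp_force: 25.0
```

Request:
play_rows([
  [[-0.022, 0, 0, 0], [-0.022, 0, 0, 0], [-0.022, 0, 0, 0], [-0.022, 0, 0, 0], [-0.022, 0, 0, 0]],
])

```text
time: 8.42
ee_pos: [0.5949, -0.0512, 0.2039]
tcp_rot: [180.0, 0.0, 96.4]
wrist_force: [0.0, -0.8, -0.7]
opening: 0.0293
grasp_force: 25.0
```

```bash
python3 - <<'E'
from h import *
import json
c=bot.camera("wrist"); cv2.imwrite("pics/w5.png",c["img"]); print(bot.get_obs()["ee_pos"],bot.get_obs()["tcp_rot"])
json.dump({k:(v if np.isscalar(v) else list(v)) for k,v in c.items() if k!="img"},open("w5.json","w"))
u=proj(c,(.588,0,.04)); print(u)
x,y=int(u[0])-60,max(0,int(u[1])-70); print(x,y)
cv2.imwrite("pics/w5c.png",cv2.resize(c["img"][y:y+110,x:x+120],None,fx=5,fy=5,interpolation=2))
E
```

```text
[ 0.59516265 -0.05443909  0.20369668] [1.79984151e+02 9.38920918e-02 9.63022657e+01]
[313.52240933 132.32431233]
253 62
```

View pics/w5c.png

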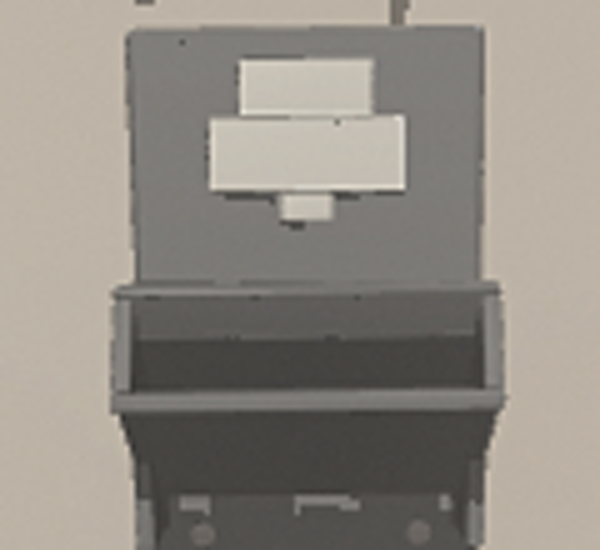

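The crop (origin (253,62), ×5) shows the medium bay: label blade edges at crop x 210 to 405, inner mouth corners at (131,297), (485,294), (131,391) and (485,388). Its label-to-mouth ratio fits 44 to 68 mm.

```bash
python3 - <<'E'
from h import *
import json
np.set_printoptions(precision=4,suppress=True)
c=json.load(open("w5.json"))
t=lambda x,y:(253+x/5,62+y/5)
D=lambda x,y,z:deproj(c,t(x,y),z)
a,b=D(210,153,.006),D(405,153,.006); print("label",(a+b)/2,np.linalg.norm(a-b),np.degrees(np.arctan2(*(b-a)[1::-1])))
for z in (.04,.045,.05,.055,.06):
    f=[D(131,297,z),D(485,294,z)]; k=[D(131,391,z+.0085),D(485,388,z+.0085)]
    g=np.mean(k,0)-np.mean(f,0)
    print(z,np.linalg.norm(f[1]-f[0]),np.linalg.norm(k[1]-k[0]),"gap",g,"mid",(np.mean(k,0)+np.mean(f,0))/2,np.degrees(np.arctan2(*(f[1]-f[0])[1::-1])))
p=[D(127,30,.004),D(483,26,.004)]; print("plate",p,np.mean(p,0),np.linalg.norm(p[1]-p[0]))
E
```

```text
label [0.5843 0.0421 0.006 ] 0.04414127998162057 6.449528881315691
0.04 0.0740124392008619 0.07320272905686753 gap [ 0.0021 -0.0186  0.0085] mid [0.5889 0.0022 0.0442] 6.913548636325292
0.045 0.07281097014098169 0.07198067979766197 gap [ 0.0021 -0.0183  0.0085] mid [0.5889 0.0024 0.0492] 6.913548636325292
0.05 0.07160950108110149 0.07075863053845642 gap [ 0.002  -0.018   0.0085] mid [0.5889 0.0027 0.0542] 6.913548636325296
0.055 0.07040803202122128 0.06953658127925075 gap [ 0.002  -0.0177  0.0085] mid [0.5888 0.0029 0.0592] 6.913548636325296
0.06 0.06920656296134109 0.06831453202004509 gap [ 0.002  -0.0173  0.0085] mid [0.5888 0.0031 0.0643] 6.9135486363253
plate [array([0.5414, 0.0635, 0.004 ]), array([0.6201, 0.0732, 0.004 ])] [0.5807 0.0683 0.004 ] 0.07933042407387919
```

Request:
play_rows([
  [[0.01, 0, 0, 0], [0.01, 0, 0.005, 0], [0.01, 0, 0.01, 0], [0.01, 0, 0.019, 0], [0.01, 0, 0.02, 0]],
])

```text
time: 8.88
ee_pos: [0.5894, 0.0016, 0.1494]
tcp_rot: [179.9, -0.0, 96.5]
wrist_force: [-0.3, -0.7, -1.9]
opening: 0.0295
grasp_force: 25.1
```

Request:
play_rows([
  [[0, 0, 0.004, 0], [0, 0, 0.004, 0], [0, 0, 0.004, 0], [0, 0, 0.004, 0], [0, 0, 0.004, 0]],
])

```text
time: 9.3
ee_pos: [0.5904, -0.0007, 0.1317]
tcp_rot: [179.8, 0.0, 96.4]
wrist_force: [-3.5, -1.7, 28.3]
opening: 0.0293
grasp_force: 28.6
```

```bash
python3 - <<'E'
from h import *
o=bot.get_obs(); print(o["ee_pos"],o["wrist_force"],o["torque"])
c=bot.camera("scene"); M=np.array([.5888,.003,.06]);u=proj(c,M);print(u)
x,y=int(u[0])-70,int(u[1])-70
a=c["img"][y:y+115,x:x+140]
cv2.imwrite("pics/s2.png",cv2.resize(a,None,fx=5,fy=5,interpolation=2))
E
```

```text
[ 0.59039649 -0.00073095  0.13168427] [-3.51401273 -1.65872519 28.32397341] [-0.16085894  1.00280371  0.03833251]
[354.53367349 227.64318798]
```

View pics/s2.png

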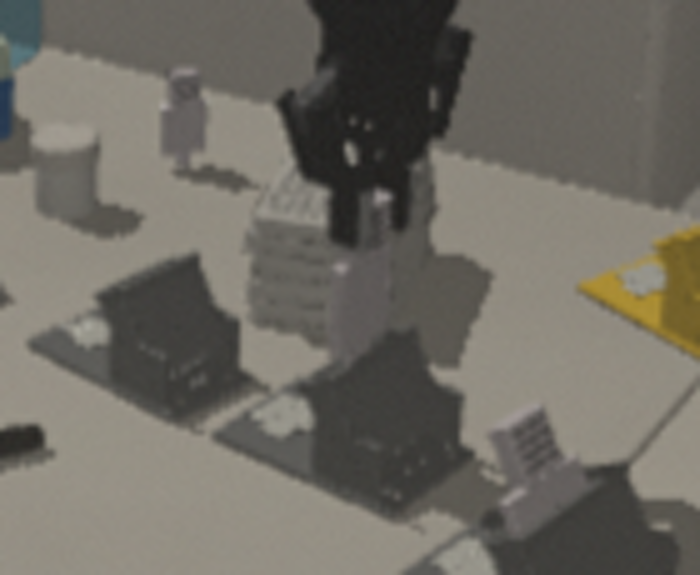

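The tongue has met something at z≈0.132, with 28 N upward. Before going on I'll check which edge it is on, using the projected geometry in this crop.

```bash
python3 - <<'E'
from h import *
np.set_printoptions(precision=1,suppress=True)
c=bot.camera("scene"); x0,y0=284,157
M=np.array([.5888,.003,.06]);bx=np.array([.1117,-.9937,0]);by=np.array([.9937,.1117,0]);z=np.array([0,0,1.])
P=lambda u,v,h:(proj(c,M+(u*bx+v*by+h*z)/1000)-[x0,y0])*5
for n,a in dict(M=(0,0,0),lipFN=(-7.4,-37,-4.2),lipFF=(-7.4,37,-4.2),lipBN=(7.4,-37,4.2),lipBF=(7.4,37,4.2),nearback_top=(10,-38,6),plateL=(-66,-39,-57),plateR=(66,-39,-57),tip=(3,0,-8),shN=(3,-22,6),shF=(3,22,6),topN=(3,-22,58),headtop=(3,0,90)).items(): print(n,P(*a))
# scan: where does peak (410,335) lie on near side plane v=-38
for h in (-8,-4,0,4,8,12,16):print(h,[P(u,-37,h) for u in (-10,10)])
E
```

```text
M [352.7 353.2]
lipFN [298.3 382.4]
lipFF [382.6 329.4]
lipBN [321.3 378.2]
lipBF [405.5 324.9]
nearback_top [324.2 377.7]
plateL [208.6 430.2]
plateR [405.  520.7]
tip [356.6 368.1]
shN [332.3 361.3]
shF [382.5 329.7]
topN [336.  273.8]
headtop [364.4 203.5]
-8 [array([294.2, 386.9]), array([324.4, 400.1])]
-4 [array([294.4, 380.4]), array([324.7, 393.5])]
0 [array([294.6, 373.8]), array([325. , 386.9])]
4 [array([294.8, 367.2]), array([325.2, 380.3])]
8 [array([295.1, 360.6]), array([325.5, 373.6])]
12 [array([295.3, 353.9]), array([325.8, 367. ])]
16 [array([295.5, 347.3]), array([326.1, 360.3])]
```

Seen edge line (312,400)–(410,335) is the bay's back lip. It lies about 10 mm lower than assumed, so the mouth is at z≈0.052 and the tongue is on the back lip. I'll back off and shift towards -x of the bay.

Request:
play_rows([
  [[0, 0, -0.005, 0], [0.003, 0, 0, 0], [0.002, 0, 0, 0], [0, 0, 0.003, 0], [0, 0, 0.002, 0]],
])

```text
time: 9.82
ee_pos: [0.5902, 0.0044, 0.1337]
tcp_rot: [179.6, 0.1, 96.4]
wrist_force: [-5.7, -2.3, 38.8]
opening: 0.0298
grasp_force: 31.5
```

Request:
play_rows([
  [[0, 0, 0.002, 0], [0, 0, 0.002, 0], [0, 0, 0.002, 0], [0, 0, 0.001, 0], [0, 0, 0, 0]],
])

```text
time: 10.23
ee_pos: [0.5925, 0.0042, 0.1326]
tcp_rot: [179.1, 0.1, 96.4]
wrist_force: [-8.1, -2.5, 57.7]
opening: 0.0293
grasp_force: 43.9
```

Request:
play_rows([
  [[0, 0, -0.008, 0], [0, 0, -0.008, 0], [0, 0, -0.004, 0], [0, 0, 0, 0], [0, 0, 0, 0]],
])

```text
time: 10.65
ee_pos: [0.5885, 0.0047, 0.1413]
tcp_rot: [-179.9, -0.0, 96.4]
wrist_force: [-0.5, -0.0, -1.0]
opening: 0.0296
grasp_force: 33.0
```

```bash
python3 - <<'E'
from h import *
import json
np.set_printoptions(precision=4,suppress=True)
w=json.load(open("w5.json")); s=bot.camera("scene")
print(bot.get_obs()["ee_pos"],bot.get_obs()["wrist_force"],bot.get_obs()["opening"])
cv2.imwrite("pics/s3.png",s["img"]); k=bot.camera("wrist"); cv2.imwrite("pics/w6.png",k["img"])
def ray(c,p): a=deproj(c,p,.0);o=np.array(c["xyz"]);return o,(a-o)/np.linalg.norm(a-o)
def tri(p,q):
    o1,d1=ray(w,(253+p[0]/5,62+p[1]/5));o2,d2=ray(s,(284+q[0]/5,157+q[1]/5))
    A=np.stack([d1,-d2],1);t=np.linalg.lstsq(A,o2-o1,rcond=None)[0];a,b=o1+t[0]*d1,o2+t[1]*d2
    return (a+b)/2,np.linalg.norm(a-b)
print(tri((113,410),(312,400)),tri((503,405),(410,335)))
# vertical match of gauge between pictures w3 and w6
a=cv2.imread("pics/w3.png")[195:270,280:355]
r=cv2.matchTemplate(k["img"],a,cv2.TM_CCOEFF_NORMED);print(cv2.minMaxLoc(r))
E
```

```text
[0.5884 0.0046 0.1411] [-0.7783  0.102  -1.566 ] 0.02938012251606868
(array([ 0.5483, -0.0123,  0.0544]), np.float64(0.007920909799790396)) (array([ 0.6281, -0.004 ,  0.0591]), np.float64(0.0025628236635166987))
(-0.3616181015968323, 0.830582320690155, (5, 211), (280, 196))
```

Still the same hold on the gauge. The triangulated back lip is at y≈-0.008, z≈0.057, so I shift 4 mm more towards the label and feel again gently.

Request:
play_rows([
  [[0.004, 0, 0, 0], [0, 0, 0.003, 0], [0, 0, 0.003, 0], [0, 0, 0.002, 0], [0, 0, 0.001, 0]],
])

```text
time: 11.17
ee_pos: [0.5885, 0.0086, 0.1343]
tcp_rot: [179.9, 0.0, 96.4]
wrist_force: [-2.6, -0.1, 13.9]
opening: 0.0299
grasp_force: 35.9
```

Request:
play_rows([
  [[0, 0, 0.001, 0], [0, 0, 0.001, 0], [0, 0, 0.001, 0], [0, 0, 0, 0], [0, 0, 0, 0]],
])

```text
time: 11.58
ee_pos: [0.5889, 0.0085, 0.1339]
tcp_rot: [179.7, 0.0, 96.4]
wrist_force: [-5.4, -1.1, 22.8]
opening: 0.0296
grasp_force: 39.0
```

The contact height changes steadily with position: the tongue is landing on the mouth's sloping flare, so the mouth is nearer z≈0.064. I'll go back to the middle with the tongue just inside, then swing the gauge to the lean at low squeeze.

Request:
play_rows([
  [[0, 0, -0.01, 0], [-0.005, 0, 0, 0], [-0.0055, 0, 0, 0], [0, 0, 0.004, 0], [0, 0, 0.0035, 0]],
], squeeze=20)

```text
time: 12.0
ee_pos: [0.5893, -0.0024, 0.1316]
tcp_rot: [-179.9, -0.0, 96.4]
wrist_force: [0.5, -0.0, -0.9]
opening: 0.0295
grasp_force: 32.9
```

Request:
play_rows([
  [[0.006, 0, 0, 0], [0.006, 0, 0.001, 0], [0.005, 0, 0.001, 0], [0.005, 0, 0.001, 0], [0, 0, 0, 0]],
])

```text
time: 12.42
ee_pos: [0.5867, 0.0211, 0.1297]
tcp_rot: [-180.0, -0.0, 96.5]
wrist_force: [-1.8, -0.6, 2.2]
opening: 0.0292
grasp_force: 26.9
```

```bash
python3 - <<'E'
from h import *
k=bot.camera("wrist"); cv2.imwrite("pics/w7.png",k["img"]); o=bot.get_obs(); print(o["ee_pos"],o["wrist_force"],o["torque"],o["grasp_force"])
w6=cv2.imread("pics/w6.png"); w3=cv2.imread("pics/w3.png")
print("blade/head rows, 316 col: row w3 w6 w7")
g=lambda im:cv2.cvtColor(im,6)[:,306:328].mean(1).astype(int)
for r in range(150,275,4): print(r,g(w3)[r],g(w6)[r],g(k["img"])[r])
E
```

```text
[0.58686734 0.02077696 0.12980307] [-0.83116094 -1.47723266  2.33387592] [-0.34072041  0.41389947 -0.00314573] 26.752395629882812
blade/head rows, 316 col: row w3 w6 w7
150 89 190 193
154 119 189 192
158 164 148 191
162 182 160 192
166 182 120 192
170 117 120 191
174 119 120 191
178 189 119 147
182 186 119 165
186 188 119 120
190 190 117 120
194 161 122 120
198 157 135 120
202 147 146 120
206 148 147 119
210 148 147 120
214 148 147 119
218 148 148 95
222 68 71 112
226 68 75 123
230 69 109 88
234 132 155 71
238 152 152 134
242 206 207 214
246 194 193 216
250 193 192 214
254 191 190 212
258 190 189 209
262 188 187 207
266 96 140 160
270 117 99 118
274 116 100 117
```

The blade has gone behind the head in the wrist picture, so the gauge is swinging the right way. Continuing to the full lean.

Request:
play_rows([
  [[0.0045, 0, 0.0015, 0], [0.0045, 0, 0.0015, 0], [0.0045, 0, 0.002, 0], [0.0045, 0, 0.0025, 0], [0.004, 0, 0.0025, 0]],
])

```text
time: 12.88
ee_pos: [0.585, 0.0425, 0.1205]
tcp_rot: [179.9, -0.0, 96.4]
wrist_force: [-1.5, -0.1, 7.3]
opening: 0.0295
grasp_force: 27.7
```

Request:
play_rows([
  [[-0.0015, 0, 0.0026, 0], [-0.0015, 0, 0.0026, 0], [-0.0015, 0, 0.0026, 0], [-0.0015, 0, 0.0026, 0], [0, 0, 0, 0]],
])

```text
time: 13.3
ee_pos: [0.5851, 0.0355, 0.1084]
tcp_rot: [-180.0, 0.0, 96.4]
wrist_force: [-0.3, -2.1, -0.4]
opening: 0.0295
grasp_force: 26.8
```

Request:
play_rows([
  [[-0.0015, 0, 0.0026, 0], [-0.0015, 0, 0.0026, 0], [-0.001, 0, 0.0017, 0], [-0.001, 0, 0.0017, 0], [0, 0, 0, 0]],
])

```text
time: 13.72
ee_pos: [0.5857, 0.0307, 0.1003]
tcp_rot: [-180.0, 0.0, 96.4]
wrist_force: [0.0, -2.3, -0.9]
opening: 0.0293
grasp_force: 26.8
```

Request:
play_rows([
  [[-0.0005, 0, 0.0009, 0], [-0.0005, 0, 0.0009, 0], [-0.0005, 0, 0.0009, 0], [0, 0, 0, 0], [0, 0, 0, 0]],
])

```text
time: 14.13
ee_pos: [0.5859, 0.0294, 0.098]
tcp_rot: [-180.0, 0.0, 96.4]
wrist_force: [0.8, -1.5, -1.1]
opening: 0.0293
grasp_force: 26.8
```

Request:
play_rows([
  [[-0.0005, 0, 0.0009, 0], [-0.0005, 0, 0.0009, 0], [-0.0005, 0, 0.0009, 0], [0, 0, 0, 0], [0, 0, 0, 0]],
])

```text
time: 14.55
ee_pos: [0.5861, 0.0278, 0.0953]
tcp_rot: [-180.0, 0.0, 96.4]
wrist_force: [0.4, -1.7, -0.9]
opening: 0.0293
grasp_force: 26.8
```

Request:
play_rows([
  [[-0.0005, 0, 0.0009, 0], [-0.0005, 0, 0.0009, 0], [0, 0, 0, 0], [0, 0, 0, 0], [0, 0, 0, 0]],
])

```text
time: 14.97
ee_pos: [0.5863, 0.027, 0.0937]
tcp_rot: [180.0, -0.0, 96.4]
wrist_force: [0.1, -0.3, 2.1]
opening: 0.0296
grasp_force: 27.2
```

Request:
play_rows([
  [[-0.0005, 0, 0.0009, 0], [-0.0005, 0, 0.0009, 0], [0, 0, 0, 0], [0, 0, 0, 0], [0, 0, 0, 0]],
])

```text
time: 15.38
ee_pos: [0.5869, 0.026, 0.092]
tcp_rot: [179.9, 0.0, 96.4]
wrist_force: [3.9, 1.0, 1.6]
opening: 0.0294
grasp_force: 27.2
```

Request:
play_rows([
  [[-0.0005, 0, 0.0009, 0], [-0.0005, 0, 0.0009, 0], [0, 0, 0, 0], [0, 0, 0, 0], [0, 0, 0, 0]],
])

```text
time: 15.8
ee_pos: [0.5869, 0.0249, 0.0901]
tcp_rot: [179.9, 0.0, 96.4]
wrist_force: [5.3, 0.5, 2.2]
opening: 0.0297
grasp_force: 27.2
```

Request:
play_rows([
  [[0, 0.001, 0, 0], [-0.0005, 0, 0.0009, 0], [-0.0005, 0, 0.0009, 0], [0, 0, 0, 0], [0, 0, 0, 0]],
])

```text
time: 16.22
ee_pos: [0.5874, 0.0238, 0.0878]
tcp_rot: [-180.0, 0.0, 96.4]
wrist_force: [4.3, -1.6, 0.8]
opening: 0.0297
grasp_force: 26.9
```

Request:
play_rows([
  [[-0.0005, 0, 0.0009, 0], [-0.0005, 0, 0.0009, 0], [0, 0, 0, 0], [0, 0, 0, 0], [0, 0, 0, 0]],
])

```text
time: 16.63
ee_pos: [0.5875, 0.0229, 0.0862]
tcp_rot: [-180.0, 0.0, 96.4]
wrist_force: [1.6, -1.4, 0.9]
opening: 0.0291
grasp_force: 27.0
```

Request:
play_rows([
  [[-0.0005, 0, 0.0009, 0], [-0.0005, 0, 0.0009, 0], [-0.0005, 0, 0.0009, 0], [0, 0, 0, 0], [0, 0, 0, 0]],
])

```text
time: 17.05
ee_pos: [0.5878, 0.0214, 0.0835]
tcp_rot: [-180.0, 0.0, 96.4]
wrist_force: [1.6, 0.0, -0.1]
opening: 0.0296
grasp_force: 27.0
```

Request:
play_rows([
  [[-0.0005, 0, 0.0009, 0], [-0.0005, 0, 0.0009, 0], [0, 0, 0, 0], [0, 0, 0, 0], [0, 0, 0, 0]],
])

```text
time: 17.47
ee_pos: [0.5879, 0.0206, 0.0819]
tcp_rot: [-180.0, 0.0, 96.4]
wrist_force: [1.0, -1.3, 3.2]
opening: 0.0293
grasp_force: 27.2
```

Request:
play_rows([
  [[-0.0005, 0, 0.0009, 0], [-0.0005, 0, 0.0009, 0], [0, 0, 0, 0], [0, 0, 0, 0], [0, 0, 0, 0]],
])

```text
time: 17.88
ee_pos: [0.5879, 0.0206, 0.0817]
tcp_rot: [179.9, -0.1, 96.5]
wrist_force: [-4.1, 3.4, 14.1]
opening: 0.0295
grasp_force: 28.6
```

Request:
play_rows([
  [[-0.0005, 0, 0.0009, 0], [-0.0005, 0, 0.0009, 0], [0, 0, 0, 0], [0, 0, 0, 0], [0, 0, 0, 0]],
])

```text
time: 18.3
ee_pos: [0.588, 0.0206, 0.0815]
tcp_rot: [179.9, -0.2, 96.5]
wrist_force: [-10.5, 9.6, 24.2]
opening: 0.0294
grasp_force: 30.0
```

Firm stop at z≈0.0817, close to the predicted home height of 0.083 (the tongue on the bare floor would be about 0.095). I'll confirm the slot holds it sideways.

Request:
play_rows([
  [[0.001, 0, -0.0018, 0], [0.0013, 0, -0.0022, 0], [0, 0.0015, 0, 0], [0, 0.002, 0, 0], [0, 0, 0, 0]],
])

```text
time: 18.72
ee_pos: [0.5908, 0.0212, 0.0817]
tcp_rot: [-179.9, -0.0, 96.4]
wrist_force: [-4.2, -0.5, 2.8]
opening: 0.0296
grasp_force: 27.4
```

Request:
play_rows([
  [[0, -0.002, 0, 0], [0, -0.0025, 0, 0], [0, -0.0025, 0, 0], [0, 0, 0, 0], [0, 0, 0, 0]],
])

```text
time: 19.13
ee_pos: [0.5858, 0.0206, 0.0824]
tcp_rot: [179.8, -0.0, 96.4]
wrist_force: [8.3, -1.1, -2.6]
opening: 0.0293
grasp_force: 28.7
```

It meets sides both ways within about ±2 mm, so the tongue is in the slot. I'll centre, push home and let go.

Request:
play_rows([
  [[0, 0.002, 0, 0], [0, 0.002, 0, 0], [-0.0011, 0, 0.002, 0], [-0.0012, 0, 0.002, 0], [0, 0, 0, 0]],
])

```text
time: 19.55
ee_pos: [0.5893, 0.0207, 0.0816]
tcp_rot: [179.8, -0.2, 96.5]
wrist_force: [-5.9, 11.0, 21.4]
opening: 0.0291
grasp_force: 29.5
```

Request:
play_rows([
  [[0, 0, 0, 0], [0, 0, 0, 0], [0, 0, 0, 0], [0, 0, 0, 0], [0, 0, 0, 0]],
], gripper=0.055)

```text
time: 19.97
ee_pos: [0.5884, 0.0185, 0.0778]
tcp_rot: [-179.9, -0.0, 96.4]
wrist_force: [0.5, -0.5, -0.4]
opening: 0.0552
grasp_force: 0.0
```

Request:
play_rows([
  [[0, 0, -0.008, 0], [0, 0, -0.012, 0], [0, 0, -0.025, 0], [0, 0, -0.035, 0], [0, 0, -0.035, 0]],
])

```text
time: 20.38
ee_pos: [0.5881, 0.0186, 0.1952]
tcp_rot: [-180.0, -0.0, 96.4]
wrist_force: [1.5, 0.4, 0.5]
opening: 0.0551
grasp_force: 0.0
```

Request:
play_rows([
  [[-0.016, 0, -0.002, 0], [-0.016, 0, -0.002, 0], [-0.016, 0, -0.002, 0], [-0.016, 0, -0.002, 0], [-0.006, 0, -0.003, 0]],
])

```text
time: 20.8
ee_pos: [0.5966, -0.0526, 0.2055]
tcp_rot: [179.9, 0.0, 96.3]
wrist_force: [0.1, -0.1, -0.5]
opening: 0.0552
grasp_force: 0.0
```

```bash
python3 - <<'E'
from h import *
np.set_printoptions(precision=4,suppress=True)
c=bot.camera("wrist"); im=c["img"]; cv2.imwrite("pics/w8.png",im); print(bot.get_obs()["ee_pos"],bot.get_obs()["wrist_force"])
M=np.array([.5888,.003,.064]);bx=np.array([.1117,-.9937,0]);by=np.array([.9937,.1117,0]);z=np.array([0,0,1.])
for s in (0,14):
    for v in (-15,15):
        for t in (-7,7): # head-top face corners
            p=M+((-.5*(46+s)+.866*t)*bx+v*by+(.866*(46+s)+.5*t)*z)/1000; print(s,v,t,proj(c,p))
g=cv2.cvtColor(im,6); f=proj(c,M); print("mouth",f)
for r in range(20,200,4): print(r,[int(g[r:r+2,x:x+4].mean()) for x in range(255,375,6)])
E
```

```text
[ 0.5968 -0.0527  0.206 ] [ 0.1417 -1.4685  0.9295]
0 -15 -7 [294.235   94.3065]
0 -15 7 [293.9349 109.4079]
0 15 -7 [330.5581  94.2833]
0 15 7 [330.8133 109.3819]
14 -15 -7 [292.9598  83.5713]
14 -15 7 [292.6203  99.435 ]
14 15 -7 [331.4996  83.5485]
14 15 7 [331.7859  99.4091]
mouth [312.8256 128.7268]
20 [180, 180, 165, 74, 82, 82, 81, 80, 73, 73, 68, 66, 66, 107, 178, 178, 178, 179, 178, 178]
24 [180, 179, 181, 60, 82, 82, 82, 82, 125, 126, 82, 83, 80, 105, 180, 179, 178, 178, 179, 178]
28 [180, 180, 180, 77, 83, 82, 82, 82, 128, 127, 83, 84, 75, 96, 179, 178, 179, 178, 178, 178]
32 [180, 180, 180, 107, 84, 101, 83, 83, 83, 83, 83, 83, 74, 101, 179, 179, 179, 179, 178, 179]
36 [180, 180, 180, 109, 83, 92, 83, 84, 84, 84, 84, 101, 85, 103, 178, 179, 179, 179, 179, 179]
40 [180, 180, 180, 88, 71, 76, 79, 82, 84, 84, 85, 84, 85, 108, 179, 178, 178, 179, 179, 178]
44 [180, 180, 180, 147, 117, 118, 118, 118, 108, 93, 82, 72, 69, 112, 179, 179, 179, 179, 179, 179]
48 [180, 180, 180, 180, 117, 117, 117, 117, 117, 117, 117, 117, 118, 118, 179, 178, 179, 178, 178, 179]
52 [181, 180, 180, 
[... 3004 characters left out ...]
, 97, 103, 103, 102, 107, 109, 109, 111, 119, 150, 178, 178, 178, 179]
176 [178, 178, 178, 178, 178, 117, 116, 115, 115, 116, 114, 116, 116, 114, 117, 157, 178, 178, 178, 179]
180 [179, 179, 178, 178, 178, 133, 179, 178, 177, 178, 177, 178, 178, 177, 147, 165, 178, 178, 178, 179]
184 [178, 178, 178, 178, 178, 131, 177, 177, 178, 177, 178, 177, 177, 177, 178, 165, 178, 179, 179, 180]
188 [178, 178, 177, 177, 178, 178, 177, 177, 177, 177, 177, 177, 177, 177, 177, 178, 178, 178, 179, 180]
192 [177, 177, 177, 177, 177, 177, 176, 176, 177, 177, 177, 177, 177, 177, 178, 178, 178, 178, 179, 180]
196 [177, 176, 176, 177, 177, 177, 177, 176, 177, 177, 178, 177, 177, 177, 177, 177, 178, 178, 180, 179]
```

The head's top face is at rows 94–106. The prediction was 94–109 for home and 84–99 for a tongue stuck on the floor, so the gauge is home and free of the gripper. Handing in.

```bash
python3 -c "
from workcell import bot
print(bot.job_done())"
```

```text
the job is handed in; nothing more can be done
None
```

I put the medium gauge in its own bay, tongue in the keyed slot and pushed fully home, let go of it and handed the job in at about 21 s; while I was finding the mouth, the tongue pressed on the mouth's edge with up to 58 N at the wrist.

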